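# Open the offcut crib with the sagging bolt

## Robot

A 6-joint arm with a two-finger parallel gripper is mounted at the origin on the work surface. World frame = base frame: x ahead of the robot, y to its left, z up, the work surface at z = 0. Lengths are in m, angles in degrees, forces in N, time in s.
With the tool pointing down it reaches from about 0.325 to 0.875 m from the base axis. Payload 4.4 kg.
Tool frame: the origin (TCP) lies at the very end of the fingers, on their centre line; the grasp point (between the pads) lies 19 mm behind it; z points along the fingers, y is the direction in which the jaws open and shut (so a half turn about z gives the same grasp; the last joint's range is limited). The gripper opens to 85 mm and grips with 20 to 120 N. Pads are 22 mm wide; open, the fingers measure 114 mm over their backs; the gripper's body (76 mm by 85 mm) begins 54 mm behind the grasp point. The pads swing forward as they close: fully open they stand 13 mm farther back than shut.
Start: joints at [66.205, 11.837, 88.321, -0, 79.842, -8.623], TCP at [0.15, 0.555, 0.231] pointing down, gripper open.
Joint ranges: [-156.59, 156.59], [-49.26, 127.26], [12.9, 141.05], [-63.56, 243.56], [4.71, 150.69], [-161.64, 161.64]. Speed limits (degrees/s): [159.86, 159.86, 180, 180, 180, 180].

## Interface

Orientations are given as a 3x3 rotation matrix whose columns are the frame's x, y, z axes.
In Python, from bench import manip gives the robot as it stands.
- The arm moves only by the tool step_arm, never from a script. Its argument "steps" is a list of rows, each a list of 3 entries, a list of its own where there are three numbers: the turn, a rotation vector about the tool's x, y, z in rad, then the shift along the tool's x, y, z in mm, then the opening, from 0 (shut) to 1 (fully open). In form: [[[wx, wy, wz], [dx, dy, dz], grip], ...]. A call has 1 to 12 rows; each row is the pose to reach, as a shift and turn from the pose commanded when the call began, along the tool's axes at that moment; what a row does not reach only later rows make up. A row lasts 1/12 s, in which the tool goes at most 41.7 mm and 7.16 degrees, less where a joint would pass 70% of its speed; a pose out of reach is approached as far as the arm can. A call with a gripper value outside its range is refused whole. The fingers move at their own pace and stop on an object; the grip force is fixed at half the most. Time passes only in rows, so rows that repeat a pose let the fingers close. It gives the time, the measured TCP pose, the force and the opening at its end, in the units of the state.
- manip.state(): the state, without advancing time (a new reading comes with each control period).
- manip.camera(name): name is "scene" or "side" or "wrist"; returns the picture (420x560x3 uint8, blue, green, red); there is no depth.
- manip.camera_info(name): a dict with "fx", "fy", "cx", "cy" (pixels), "dist_coeffs" ([k1, k2, p1, p2, k3] as OpenCV has them; the pictures are not rectified), "camera_from_world" (4x4, takes a point from world to camera coordinates); the wrist camera has in their place "T_tool_cam" (4x4, takes a point from camera to tool coordinates, whose origin is the TCP and whose axes are the flange's). Camera axes: x right, y up, looking along -z (the intrinsics and any distortion apply to the point x, -y, -z); pixel columns grow to the right and rows downward; lengths in m; the calibration is good to about 2 mm. A picture is of the moment at which its call begins: read the wrist's pose just before it. camera_info takes no time and is no camera call.
- manip.finish_job(): hands the job in, once; it reports no verdict.
The state is a dict: "clock": time; "joints": joint angles; "qvel": joint speeds; "effort": joint torques, N m; "eef_pos": TCP position; "ee_rot": TCP orientation; "contact_force": force on the tool from outside, world axes, zero at the start; "wrist_torque": the same for the moment, N m; "width": opening from 0.0 (shut) to 1.0 (fully open).
Only numpy, scipy, OpenCV 4.12 (cv2) and the standard library are available. Lean on these libraries where they do the work, as an engineer would, in place of code of your own. Each camera call takes 0.05 s, during which the arm holds its last target.

## Task

Using the mallet, and not your fingers, drive the stop peg in front of the crib's gate all the way down, then put the mallet back down on the bench top. The barrel bolt on the gate sags behind the bent lip of its keeper: lift its knob while pulling it and draw the bolt right out of the keeper, then pull the gate ajar towards the robot, about 12 cm at its free edge. Finish while still holding the gate there (its spring would shut it) and leave the other things on the bench alone.

Things in the scene. Friction and masses are not known exactly. Their poses are not given: they have to be found in the camera images.
- crib: fixed timber offcut crib, 420 wide (y), 300 deep (x, from -100 to +200), whose front is a swinging gate. Origin on the bench top, under the middle of the closed gate; its x axis points from the front into the crib (away from the robot), y towards the hinge post, z up. Sill/floor 30 thick, so its top is at z 30. Slatted sides and back reach z 155. Crib, gate, bolt, keeper and peg all move together between starts.
- gate: the wooden gate: two stiles and two rails, 24 thick (x from -12 to +12), 298 wide, from z 42 to z 155 above the bench (12 mm clear of the sill). With the gate shut its frame is parallel to the crib's, and its origin lies on the hinge axis at sill height; it carries the barrel bolt on the top edge of its top rail. The free (latch) stile is at its -y end.
- gate_hinge (a point): point on the gate's vertical hinge axis, at the height of the gate's top edge (155 above the bench); crib frame (0, 155, 155)
- gate_angle (a joint): gate angle, rad: 0 shut, growing as the latch stile swings out towards the robot (-x of the crib); clockwise seen from above. The latch edge is 305 mm from the hinge axis (0.4 rad = 120 mm gap). A spring closes it (0.25 N m shut, 0.45 N m at 0.4 rad, about 2 N at the knob), so it must be held open. Cannot open past about 0.02 rad while the bolt is in the keeper, nor past about 0.2 rad while the stop peg stands.
- stile_top (a point): middle of the top of the latch stile of the gate
- knob_top (a point): top centre of the bolt's knob, about 219 above the bench at the start: an upright round steel stem, 14 diameter, rising 50 from the rod, with an 18 mm cap 6 thick on top. Free space for fingers on both faces of the gate (crib +x, -x). Along the rail: a barrel staple 80 mm away (hinge side, top 195 above the bench; 30 mm away when drawn) and the keeper 52 mm away (latch side).
- bolt_nose (a point): end of the bolt's rod (12 mm diameter), on its axis. The last 12 mm carries a nose 14 wide that hangs 10 mm below the rod's underside, behind the keeper's lip
- bolt (a joint): bolt slide, m: 0 pushed home, 0.055 fully drawn towards the hinge (crib +y). About 1 N of friction; stays where left. The nose catches the keeper's lip at about 0.006 unless lifted. From about 0.035 on, the nose is clear of keeper and post
- bolt_rod (a joint): lift of the worn rod, rad: 0 sagging (rod 0.09 rad below level towards the keeper), up to 0.2. It pivots at the barrel, 85 mm from the knob and 165 mm from the nose end, and drops by its own weight (0.16 kg). The nose clears the lip, and the gate's top edge, from about 0.085 rad = 7 mm lift at the knob; 17 mm is the most. Keep it lifted until the nose is past the lip and over the gate's stile (bolt 0.035)
- keeper_lip (a point): top middle of the keeper's bent-up lip, a 24 x 5 mm steel edge across the bolt's way on the latch post. The keeper is a steel staple, its top 212 above the bench: lip, two cheeks 22 apart, 14 mm long along the bolt, and a bridge over the bolt, 55 above the lip; the nose shows beyond it
- peg: sprung wooden stop peg, 20 diameter, upright in the sill in front of the gate, crib frame (-62, -60). Origin at sill height when up, moves with the peg
- peg_top (a point): top centre of the stop peg, 28 mm above the sill at joint 0
- peg_depth (a joint): how far the peg is driven down, m: 0 up, 0.024 fully down (4 mm still showing). A stiff fit: takes about 6 to 8 N and stays where it is driven
- mallet: joiner's wooden mallet, 0.42 kg, standing on a striking face on the bench. Origin: centre of that face (underside). Head 60 (x) x 52 (y) x 70 (z); straight handle 24 wide (y), 28 high (z), from the head along its -x to x = -220, its centre line at z 35, so it lies level 21 mm above the bench. Balance point at x = about -20
- mallet_head (a point): centre of the mallet's head, 35 mm above the striking face
- mallet_grip (a point): point on the handle's centre line 62 mm from the head's centre, a good place to grip (across the handle, 24 mm)
- glue_jar: bystander, leave alone: glass jar of glue with a white cap, 64 mm across, 85 tall (mm). Origin under its middle
- offcut: bystander, leave alone: wood offcut block 90 x 45 x 38 (mm). Origin under its middle
- chisel: bystander, leave alone: chisel lying flat, 250 long (mm). Origin under its middle
- square: bystander, leave alone: try square lying flat, 110 mm stock and 150 mm blade (mm). Origin under its middle
- wax_tin: bystander, leave alone: round tin 76 across, 30 tall (mm). Origin under its middle
- block_plane: bystander, leave alone: block plane 160 x 50 x 54 (mm). Origin under its middle
- pencil: bystander, leave alone: flat pencil 175 long (mm). Origin under its middle

How it is judged (in metres and radians):
On the way, in this order (a step that is already met when the one before it is completed fails the run):
1. the stop peg is driven down (at least 19 of 24 mm) while the bolt is still home (value of joint peg_depth above 0.019 m and value of joint bolt below 0.015 m), for 0.1 s.
2. the mallet is put down on the bench top and let go (height (world z) of mallet_head below 0.05 m and contact force between the fingers and mallet below 0.2 N and linear speed of mallet below 0.05 m/s), for 0.2 s.
3. the bolt is drawn out of the keeper, over its lip (value of joint bolt above 0.033 m), for 0.1 s.
At the end, for the whole second after the job is handed in: The gripper's fingers hold the gate (or its bolt) still with the gate between 0.26 and 0.60 rad open (about 8 to 18 cm at its free edge); the bolt is drawn at least 30 mm, the peg is down at least 19 mm, and the mallet lies at rest on the bench top, untouched and not against the gate (all of step 2 and value of joint gate_angle between 0.26 and 0.6 rad and contact force between the fingers and gate above 0.5 N and value of joint bolt above 0.03 m and value of joint peg_depth above 0.019 m and contact force between mallet and gate below 0.2 N and linear speed of gate below 0.03 m/s and velocity of joint gate_angle between -0.1 and 0.1 rad/s); the arm keeps its last pose, push and grip.
It fails at once if the stop peg is pushed by the robot itself instead of the mallet (contact force between any of the fingers, the arm and peg above 1 N).
It fails at once if a bystander is shoved more than 4 cm (distance of any of glue_jar, offcut, chisel, square, wax_tin, block_plane, pencil from where it was at the start of the episode above 0.04 m).
It also fails if it takes over 64 s, if anything falls off the work surface, if the arm or the gripper's body presses on something with over 40 N, if the wrist force passes 120 N, or if a joint passes its speed limit or range.

## Working session

There is one attempt and no reset: what is moved stays moved. The work goes in short steps, Python scripts to look and compute and a tool call to move; the robot and the scene stay as the last step left them, time stands still between calls to the robot, and variables do not carry over. Pictures are saved under pics/ and viewed, and the job is handed in when it is done.

Besides the shell and the picture viewer there is one more tool, called after "Request:" as name(argument=value, ...) on one line, values as JSON. step_arm: Moves the arm, as the interface text tells. Its arguments: {"type":"object","properties":{"steps":{"type":"array"}},"required":["steps"]}

```bash
ls; mkdir -p pics; python3 - <<'E'
from bench import manip
import cv2
s=manip.state();print(s)
for n in ["scene","side","wrist"]:
    cv2.imwrite(f"pics/{n}0.png",manip.camera(n)); print(n,manip.camera_info(n))
E
```

```text
pics
{'clock': 0.0, 'joints': array([ 6.62058890e+01,  1.18859480e+01,  8.84061175e+01, -1.52231100e-03,
        7.98402873e+01, -8.62223143e+00]), 'qvel': array([-0.04615079,  0.04551826, -0.01702231, -0.03956833,  0.02145873,
        0.09183324]), 'effort': array([-1.52894536e-03, -3.83016014e+01, -2.91604203e+01, -2.63917591e-04,
        1.02325837e-02,  4.90907922e-06]), 'eef_pos': array([0.1501869 , 0.55425016, 0.230098  ]), 'ee_rot': array([[-9.65146148e-01,  2.61709932e-01, -9.08038479e-04],
       [ 2.61711311e-01,  9.65143864e-01, -2.12419460e-03],
       [ 3.20464942e-04, -2.28780218e-03, -9.99997332e-01]]), 'contact_force': array([-0.85643457,  0.16975019, -0.22861198]), 'wrist_torque': array([ 0.06998694, -0.02259565,  0.01713343]), 'width': 1.0040141148428057}
scene {'fx': 426.797590690285, 'fy': 426.797590690285, 'cx': 283.1365855161968, 'cy': 210.4818979674089, 'dist_coeffs': array([0.00260871, 0.        , 0.        , 0.        , 0.        ]), 'camera_from_world': array([[-0.7259522 ,  0.6875853 ,  0.01482764,  0.37919684],
       [-0.49644649, -0.53882483,  0.68059436
[... 446 characters left out ...]
8559,  0.76428846, -0.30275867],
       [-0.46858179, -0.60403122,  0.64465293, -1.08549464],
       [ 0.        ,  0.        ,  0.        ,  1.        ]])}
wrist {'fx': 348.28988926700083, 'fy': 348.28988926700083, 'cx': 280.868916047903, 'cy': 201.24650749498207, 'dist_coeffs': array([0.0016429, 0.       , 0.       , 0.       , 0.       ]), 'T_tool_cam': array([[ 4.85774369e-04,  9.58248928e-01,  2.85934882e-01,
         7.25800562e-02],
       [ 9.99999640e-01, -6.64353472e-04,  5.27539021e-04,
         3.70811869e-04],
       [ 6.95475533e-04,  2.85934522e-01, -9.58248906e-01,
        -1.44069837e-01],
       [ 0.00000000e+00,  0.00000000e+00,  0.00000000e+00,
         1.00000000e+00]])}
```

View pics/scene0.png

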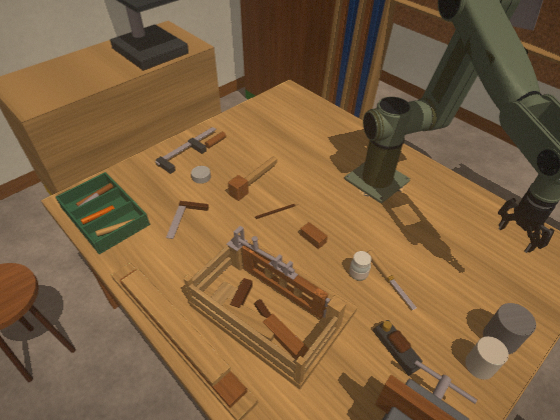

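View pics/side0.png

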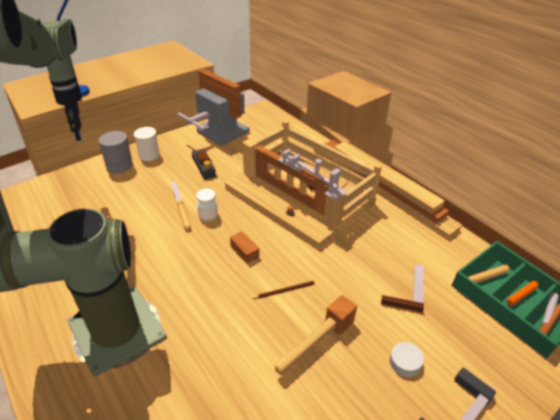

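View pics/wrist0.png

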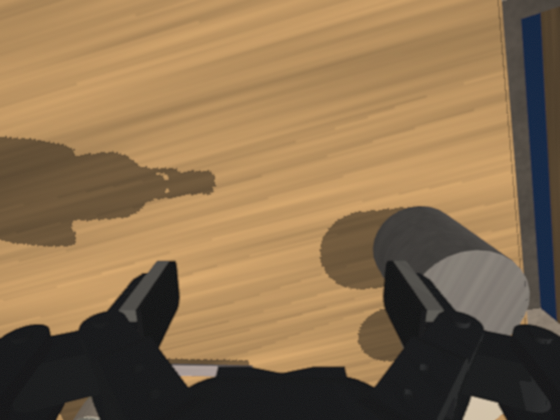

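The scene and side views show everything. The mallet is at about scene (252,178) and side (320,330), the crib at about scene (270,290) and side (310,185), and the peg at about side (290,210). Next I'll write the helpers and zoom in.

```bash
cat > h.py <<'E'
import numpy as np, cv2
from bench import manip
def cam(n,st=None):
    i=manip.camera_info(n); K=np.array([[i['fx'],0,i['cx']],[0,i['fy'],i['cy']],[0,0,1.]])
    if n=='wrist':
        s=st or manip.state(); T=np.eye(4);T[:3,:3]=s['ee_rot'];T[:3,3]=s['eef_pos']
        M=np.linalg.inv(T@i['T_tool_cam'])
    else: M=i['camera_from_world']
    F=np.diag([1,-1,-1,1.])@M
    return K,i['dist_coeffs'],F
def ray(c,px):
    K,d,F=c; u=cv2.undistortPoints(np.array([[px]],float),K,d)[0,0]
    R=F[:3,:3];o=-R.T@F[:3,3];v=R.T@np.array([u[0],u[1],1]);return o,v/np.linalg.norm(v)
def onz(c,px,z):
    o,v=ray(c,px);return o+v*(z-o[2])/v[2]
def tri(c1,p1,c2,p2):
    o1,v1=ray(c1,p1);o2,v2=ray(c2,p2)
    A=np.stack([v1,-v2],1);t=np.linalg.lstsq(A,o2-o1,rcond=None)[0]
    a=o1+v1*t[0];b=o2+v2*t[1];return (a+b)/2,np.linalg.norm(a-b)
def proj(c,P):
    K,d,F=c;P=np.atleast_2d(P).astype(float)
    return cv2.projectPoints(P,cv2.Rodrigues(F[:3,:3])[0],F[:3,3],K,d)[0][:,0]
def crop(src,x0,y0,x1,y1,k,out):
    im=cv2.imread(src)[y0:y1,x0:x1];im=cv2.resize(im,None,fx=k,fy=k,interpolation=cv2.INTER_CUBIC)
    st=10
    for x in range((x0+9)//10*10,x1,10):
        cv2.line(im,((x-x0)*k,0),((x-x0)*k,6 if x%50 else 14),(0,0,255),1)
        if x%20==0: cv2.putText(im,str(x),((x-x0)*k,24),0,.35,(0,0,255))
    for y in range((y0+9)//10*10,y1,10):
        cv2.line(im,(0,(y-y0)*k),(6 if y%50 else 14,(y-y0)*k),(0,0,255),1)
        if y%20==0: cv2.putText(im,str(y),(8,(y-y0)*k+4),0,.35,(0,0,255))
    cv2.imwrite(out,im)
E
python3 - <<'E'
from h import *
crop('pics/scene0.png',180,215,360,345,4,'pics/s_crib.png')
crop('pics/side0.png',220,110,390,250,4,'pics/d_crib.png')
crop('pics/scene0.png',215,145,305,225,7,'pics/s_mal.png')
crop('pics/side0.png',270,290,370,380,6,'pics/d_mal.png')
E
```

```text
(no output)
```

View pics/s_crib.png

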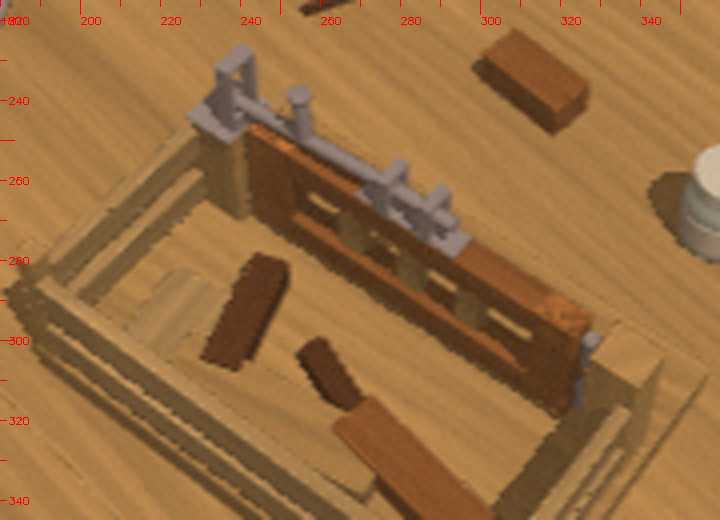

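View pics/d_crib.png

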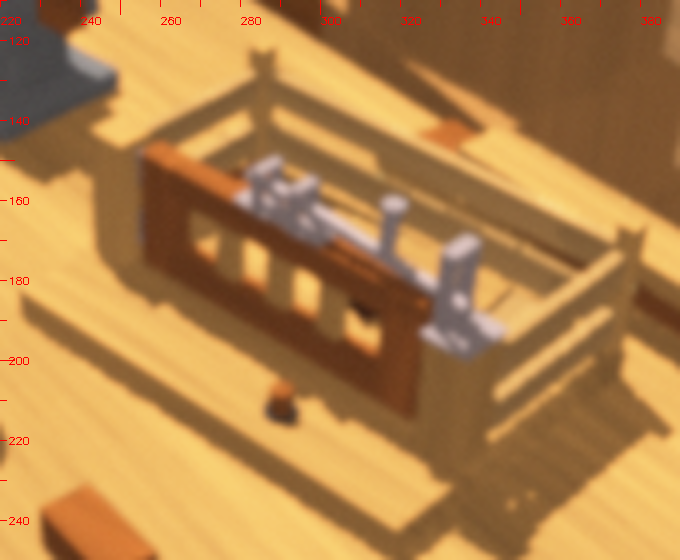

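View pics/s_mal.png

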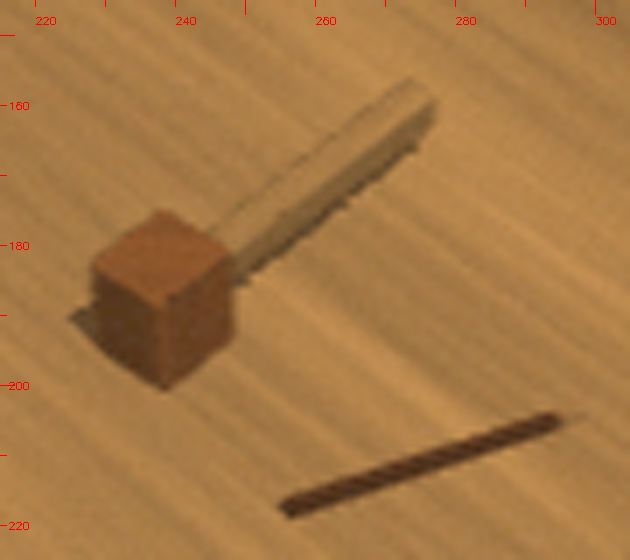

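View pics/d_mal.png

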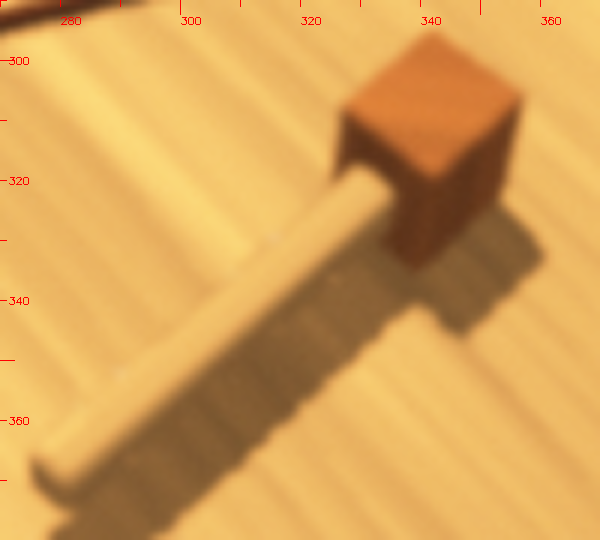

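```bash
python3 - <<'E'
from h import *
S=cam('scene');D=cam('side')
np.set_printoptions(precision=4,suppress=True)
for c,n,pts in [(S,'s',[(237,175),(247,181.5),(237,188),(227,182)]),(D,'d',[(340,295.5),(355,306),(340,319.5),(325.5,308)])]:
    q=np.array([onz(c,p,.07) for p in pts]);print(n,'head top',q,q.mean(0),[np.linalg.norm(q[i]-q[i-1]) for i in range(4)])
print('handle end s', onz(S,(274,158),.049),'d',onz(D,(279,368),.049))
print('knob',tri(S,(254.8,237.3),D,(316.8,160.3)))
print('peg top d',onz(D,(290.3,206),.058))
print('gate front top d',onz(D,(254.5,147),.155),onz(D,(324,186.5),.155))
print('gate back top s: latch',onz(S,(242,251),.155),'hinge',onz(S,(325.5,302),.155))
print('gate front top hinge s',onz(S,(327,294),.155))
for n,p in dict(jar=(207,195),offcut=(240,240),pencil=(285,289)).items(): print(n,onz(D,p,.03))
E
```

```text
s head top [[ 0.4433 -0.3424  0.07  ]
 [ 0.4385 -0.2887  0.07  ]
 [ 0.4886 -0.2869  0.07  ]
 [ 0.4958 -0.3375  0.07  ]] [ 0.4665 -0.3139  0.07  ] [np.float64(0.05271430069516242), np.float64(0.05389163649795496), np.float64(0.05016036936066301), np.float64(0.051156474275786415)]
d head top [[ 0.4824 -0.2872  0.07  ]
 [ 0.4897 -0.3329  0.07  ]
 [ 0.4333 -0.3402  0.07  ]
 [ 0.428  -0.2944  0.07  ]] [ 0.4583 -0.3137  0.07  ] [np.float64(0.054832301984072206), np.float64(0.046332625581965596), np.float64(0.056850738373508646), np.float64(0.046078202164881316)]
handle end s [ 0.2536 -0.339   0.049 ] d [ 0.2491 -0.3458  0.049 ]
knob (array([0.6709, 0.0346, 0.2204]), np.float64(0.0024372417528677848))
peg top d [0.6052 0.0678 0.058 ]
gate front top d [0.6218 0.2836 0.155 ] [ 0.6653 -0.0093  0.155 ]
gate back top s: latch [0.7013 0.0058 0.155 ] hinge [0.6459 0.2957 0.155 ]
gate front top hinge s [0.6242 0.2813 0.155 ]
jar [0.4398 0.2979 0.03  ]
offcut [0.4119 0.058  0.03  ]
pencil [ 0.4062 -0.1645  0.03  ]
```

```bash
cat >> h.py <<'E'
from scipy.spatial.transform import Rotation as Rn
def Rdown(ang,tilt=None):
    a=np.radians(ang);x=np.array([np.cos(a),np.sin(a),0]);z=np.array([0,0,-1.]);return np.stack([x,np.cross(z,x),z],1)
def go(pos,ang,st=None):
    s=st or manip.state();R=s['ee_rot'];
    d=R.T@(np.array(pos)-s['eef_pos'])*1000
    w=Rn.from_matrix(R.T@Rdown(ang)).as_rotvec()
    print('turn',w.round(4),'shift',d.round(1));return
def stt():
    s=manip.state();R=s['ee_rot'];print('t',round(s['clock'],2),'p',s['eef_pos'].round(4),'xang',round(np.degrees(np.arctan2(R[1,0],R[0,0])),2),'z',R[:,2].round(3),'F',s['contact_force'].round(2),'T',s['wrist_torque'].round(2),'w',round(s['width'],3));return s
E
python3 - <<'E'
from h import *
go([.42,.30,.30],90); go([.42,.05,.30],60)
E
```

```text
turn [-1.700e-03  9.000e-04  1.306e+00] shift [-326.9 -175.1  -69.4]
turn [-1.5000e-03  1.4000e-03  1.8296e+00] shift [-392.3 -416.4  -69. ]
```

Request:
step_arm(steps=[[[0,0,1.3],[-327,-175,-69],1],[[0,0,1.3],[-327,-175,-69],1],[[0,0,1.3],[-327,-175,-69],1],[[0,0,1.3],[-327,-175,-69],1],[[0,0,1.3],[-327,-175,-69],1],[[0,0,1.3],[-327,-175,-69],1],[[0,0,1.8],[-392,-416,-69],1],[[0,0,1.8],[-392,-416,-69],1],[[0,0,1.8],[-392,-416,-69],1],[[0,0,1.8],[-392,-416,-69],1],[[0,0,1.8],[-392,-416,-69],1],[[0,0,1.8],[-392,-416,-69],1]])

```text
clock: 1.15
eef_pos: [0.3941, 0.1436, 0.2937]
ee_rot: [[0.198, 0.98, 0.0], [0.98, -0.198, 0.0], [0.0, 0.0, -1.0]]
contact_force: [1.9, 0.2, 0.8]
width: 1.001
```

```bash
python3 - <<'E'
from h import *
stt(); go([.34,-.325,.23],8)
E
```

```text
t 1.15 p [0.3941 0.1436 0.2937] xang 78.55 z [ 0.  0. -1.] F [1.89 0.19 0.84] T [ 0.02 -0.03  0.01] w 1.001
turn [ 1.0000e-04 -1.0000e-04  1.2314e+00] shift [-470.1   39.9   63.7]
```

Request:
step_arm(steps=[[[0,0,1.23],[-470,40,64],1],[[0,0,1.23],[-470,40,64],1],[[0,0,1.23],[-470,40,64],1],[[0,0,1.23],[-470,40,64],1],[[0,0,1.23],[-470,40,64],1],[[0,0,1.23],[-470,40,64],1],[[0,0,1.23],[-470,40,64],1],[[0,0,1.23],[-470,40,64],1],[[0,0,1.23],[-470,40,64],1],[[0,0,1.23],[-470,40,64],1],[[0,0,1.23],[-470,40,64],1],[[0,0,1.23],[-470,40,64],1]])

```text
clock: 2.15
eef_pos: [0.3415, -0.3276, 0.2288]
ee_rot: [[0.99, 0.142, -0.001], [0.142, -0.99, -0.001], [-0.001, 0.001, -1.0]]
contact_force: [0.1, 0.7, 0.9]
width: 1.002
```

Request:
step_arm(steps=[[[0,0,0],[0,0,0],1],[[0,0,0],[0,0,0],1],[[0,0,0],[0,0,0],1]])

```text
clock: 2.4
eef_pos: [0.3429, -0.3224, 0.2294]
ee_rot: [[0.989, 0.147, -0.0], [0.147, -0.989, 0.001], [-0.0, -0.001, -1.0]]
contact_force: [0.2, -0.5, -0.0]
width: 0.999
```

```bash
python3 - <<'E'
from h import *
s=stt(); im=manip.camera('wrist');cv2.imwrite('pics/w1.png',im)
E
```

```text
t 2.4 p [ 0.3429 -0.3224  0.2294] xang 8.42 z [-0.     0.001 -1.   ] F [ 0.16 -0.51 -0.03] T [-0.01  0.03 -0.  ] w 0.999
```

View pics/w1.png

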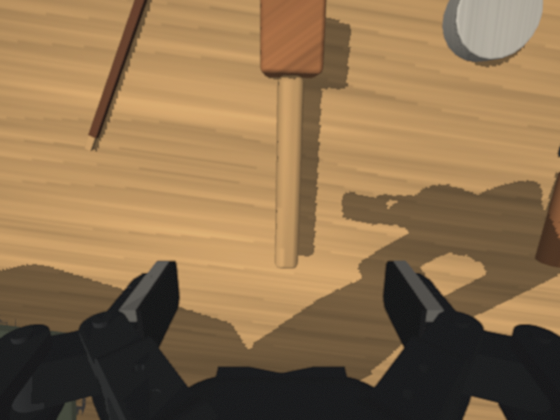

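Wrist view: the handle runs from (286,266) to (290.5,77), and the near edge of the head top is at about (293,73).

```bash
python3 - <<'E'
from h import *
s=manip.state();W=cam('wrist',s)
a=onz(W,(286.5,266),.049);b=onz(W,(290.5,78),.049);e=onz(W,(292.5,72),.07)
d=b-a;print(a,b,e,np.degrees(np.arctan2(d[1],d[0])),np.linalg.norm(d))
u=d/np.linalg.norm(d); hc=a+u*.220; print('head c',hc, 'from e',e+.03*u); g=hc-.056*u; print('grip',g)
ang=np.degrees(np.arctan2(d[1],d[0]))
go([g[0],g[1],.08],ang);go([g[0],g[1],.018],ang)
E
```

```text
[ 0.25153146 -0.34151362  0.049     ] [ 0.43268861 -0.31713161  0.049     ] [ 0.43639447 -0.31764632  0.07      ] 7.665396505138011 0.18279057626104236
head c [ 0.46956553 -0.31216834  0.049     ] from e [ 0.46612639 -0.31364469  0.07      ]
grip [ 0.41406595 -0.31963805  0.049     ]
turn [-0.0008 -0.      0.0141] shift [ 70.5   8.1 149.6]
turn [-0.0008 -0.      0.0141] shift [ 70.5   8.2 211.6]
```

Request:
step_arm(steps=[[[0,0,0.014],[67,8,100],1],[[0,0,0.014],[67,8,100],1],[[0,0,0.014],[67,8,100],1],[[0,0,0.014],[67,8,150],1],[[0,0,0.014],[67,8,180],1],[[0,0,0.014],[67,8,200],1],[[0,0,0.014],[67,8,210],1],[[0,0,0.014],[67,8,211],1],[[0,0,0.014],[67,8,211],0.6],[[0,0,0.014],[67,8,211],0],[[0,0,0.014],[67,8,211],0],[[0,0,0.014],[67,8,211],0]])

```text
clock: 3.45
eef_pos: [0.4117, -0.3228, 0.0207]
ee_rot: [[0.991, 0.132, 0.003], [0.132, -0.991, -0.003], [0.002, 0.003, -1.0]]
contact_force: [0.1, -0.2, 0.4]
width: 0.45
```

Request:
step_arm(steps=[[[0,0,0],[0,0,0],0],[[0,0,0],[0,0,0],0],[[0,0,0],[0,0,0],0],[[0,0,0],[0,0,0],0],[[0,0,0],[0,0,0],0]])

```text
clock: 3.87
eef_pos: [0.4109, -0.3218, 0.0202]
ee_rot: [[0.991, 0.132, 0.001], [0.132, -0.991, -0.0], [0.001, 0.001, -1.0]]
contact_force: [-1.2, 2.0, 7.2]
width: 0.27
```

```bash
python3 - <<'E'
from h import *
s=stt(); im=manip.camera('wrist');cv2.imwrite('pics/w2.png',im)
E
```

```text
t 3.87 p [ 0.4109 -0.3218  0.0202] xang 7.59 z [ 0.001 -0.    -1.   ] F [-1.23  1.98  7.2 ] T [ 0.41  0.11 -0.  ] w 0.27
```

View pics/w2.png

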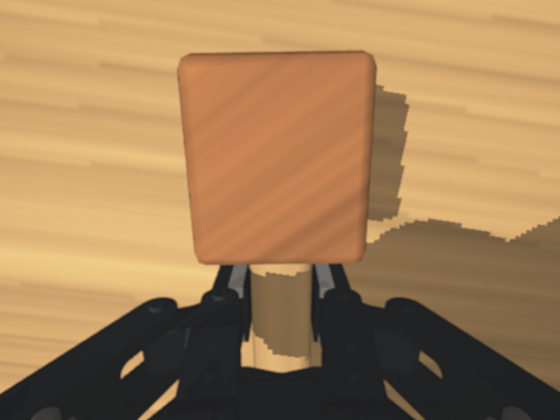

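The handle is gripped at width 0.27, about 23 mm. The head top corners are at about (180,56), (375,53), (364,262) and (198,262).

```bash
python3 - <<'E'
from h import *
s=manip.state();W=cam('wrist',s);np.set_printoptions(precision=4,suppress=True)
q=np.array([onz(W,p,.07) for p in [(179,55),(376,52),(364,263),(197,263)]]);print(q,q.mean(0))
print([np.linalg.norm(q[i]-q[i-1]) for i in range(4)])
t=s['ee_rot'].T@(q.mean(0)-[0,0,.035]-s['eef_pos']);print('head in tool mm',t*1000)
R=s['ee_rot']
c=R@np.array([.056,0,0])
go([.41,-.32,.20],7.6)
E
```

```text
[[ 0.49   -0.2852  0.07  ]
 [ 0.4972 -0.3341  0.07  ]
 [ 0.4396 -0.3428  0.07  ]
 [ 0.433  -0.2934  0.07  ]] [ 0.4649 -0.3138  0.07  ]
[np.float64(0.05752910078226434), np.float64(0.04942493046608775), np.float64(0.05826769776445155), np.float64(0.04982361013637297)]
head in tool mm [ 54.6209  -0.7009 -14.7359]
turn [ 0.0005 -0.0009 -0.0002] shift [  -0.5   -1.8 -179.8]
```

Request:
step_arm(steps=[[[0,0,0],[0,0,-40],0],[[0,0,0],[0,0,-80],0],[[0,0,0],[0,0,-120],0],[[0,0,0],[0,0,-160],0],[[0,0,0],[0,0,-180],0],[[0,0,0],[0,0,-180],0],[[0,0,0],[0,0,-180],0],[[0,0,0],[0,0,-180],0]])

```text
clock: 4.58
eef_pos: [0.4088, -0.3198, 0.1957]
ee_rot: [[0.991, 0.132, -0.004], [0.132, -0.991, 0.004], [-0.003, -0.005, -1.0]]
contact_force: [-0.4, 0.5, -4.5]
width: 0.27
```

```bash
python3 - <<'E'
from h import *
s=stt(); im=manip.camera('wrist');cv2.imwrite('pics/w3.png',im);cv2.imwrite('pics/side3.png',manip.camera('side'))
crop('pics/side3.png',220,110,420,250,4,'pics/d3.png')
crop('pics/side3.png',260,230,400,335,5,'pics/d3b.png')
E
```

```text
t 4.58 p [ 0.4088 -0.3198  0.1957] xang 7.61 z [-0.004  0.004 -1.   ] F [-0.44  0.53 -4.5 ] T [-0.02  0.15 -0.  ] w 0.27
```

View pics/side3.png

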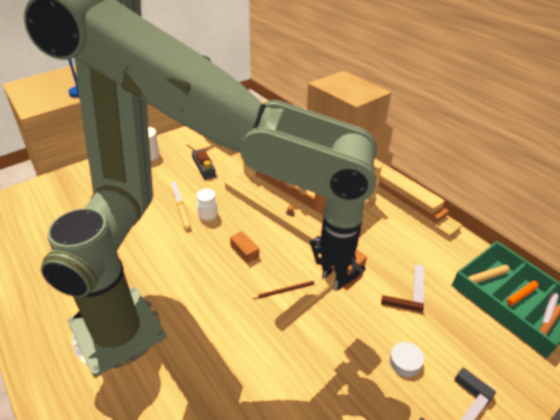

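View pics/w3.png

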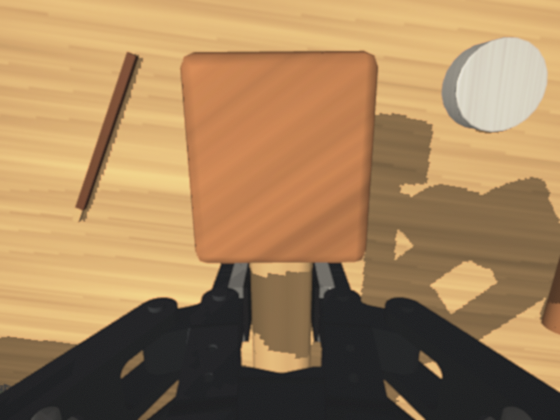

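```bash
python3 - <<'E'
from h import *
go([.553,.050,.20],20)
E
```

```text
turn [-0.0063  0.0036 -0.2163] shift [ 192.  -347.3   -3.7]
```

Request:
step_arm(steps=[[[0,0,-0.1],[48,-87,0],0],[[0,0,-0.1],[48,-87,0],0],[[0,0,-0.1],[96,-174,0],0],[[0,0,-0.1],[96,-174,0],0],[[0,0,-0.216],[144,-260,-2],0],[[0,0,-0.216],[144,-260,-2],0],[[0,0,-0.216],[192,-347,-4],0],[[0,0,-0.216],[192,-347,-4],0],[[0,0,-0.216],[192,-347,-4],0],[[0,0,-0.216],[192,-347,-4],0],[[0,0,-0.216],[192,-347,-4],0],[[0,0,-0.216],[192,-347,-4],0]])

```text
clock: 5.68
eef_pos: [0.5534, 0.0492, 0.1999]
ee_rot: [[0.939, 0.345, -0.005], [0.345, -0.939, -0.0], [-0.005, -0.002, -1.0]]
contact_force: [-0.0, -0.1, -4.9]
width: 0.27
```

```bash
python3 - <<'E'
from h import *
s=stt(); go([.553,.050,.085],20)
for n in ['scene','side','wrist']: cv2.imwrite(f'pics/{n}4.png',manip.camera(n))
crop('pics/side4.png',220,110,420,250,4,'pics/d4.png')
E
```

```text
t 5.68 p [0.5534 0.0492 0.1999] xang 20.16 z [-0.005 -0.    -1.   ] F [-0.02 -0.09 -4.87] T [-0.1   0.13 -0.  ] w 0.27
turn [-0.0017  0.0051  0.0028] shift [  0.5  -0.7 114.9]
```

View pics/d4.png

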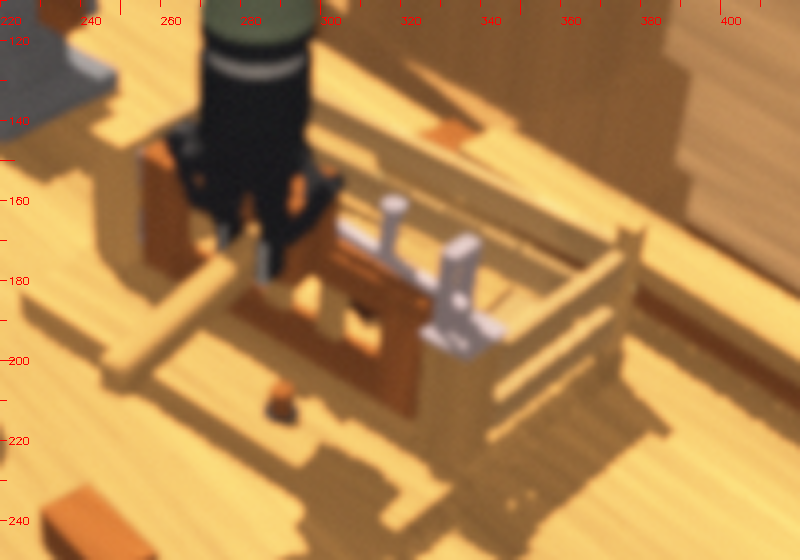

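View pics/wrist4.png

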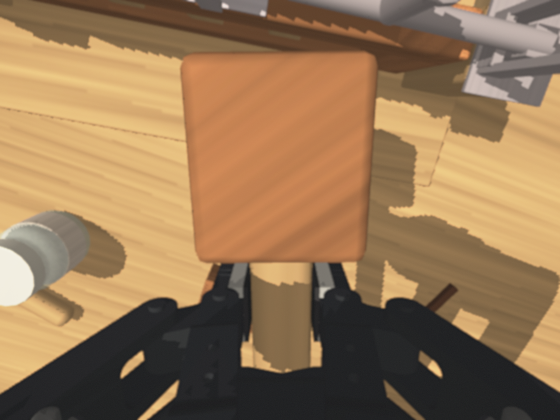

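The side view shows the peg at (290,207), still up, below the held mallet. The wrist view shows the peg hidden under the head, as intended. Lowering now.

Request:
step_arm(steps=[[[0,0,0],[0,0,40],0],[[0,0,0],[0,0,80],0],[[0,0,0],[0,0,105],0],[[0,0,0],[0,0,112],0],[[0,0,0],[0,0,112],0]])

```text
clock: 6.25
eef_pos: [0.5518, 0.0468, 0.0876]
ee_rot: [[0.94, 0.34, -0.007], [0.34, -0.94, 0.0], [-0.007, -0.003, -1.0]]
contact_force: [-0.2, -0.4, -4.5]
width: 0.273
```

```bash
python3 - <<'E'
from h import *
s=stt(); 
for n in ['side']: cv2.imwrite(f'pics/{n}5.png',manip.camera(n))
crop('pics/side5.png',220,110,420,250,4,'pics/d5.png')
E
```

```text
t 6.25 p [0.5518 0.0468 0.0876] xang 19.87 z [-0.007  0.    -1.   ] F [-0.2  -0.36 -4.55] T [-0.07  0.23 -0.03] w 0.273
```

View pics/d5.png

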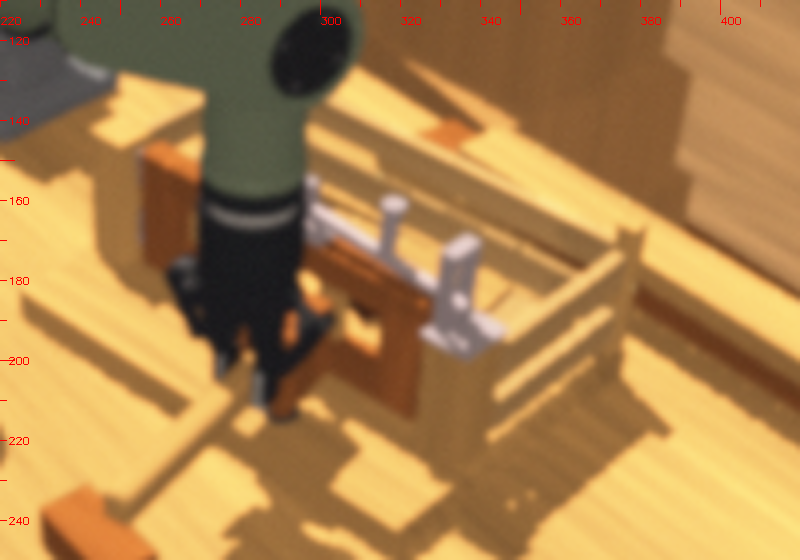

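Request:
step_arm(steps=[[[0,0,0],[2,-3,4],0],[[0,0,0],[2,-3,8],0],[[0,0,0],[2,-3,12],0],[[0,0,0],[2,-3,16],0],[[0,0,0],[2,-3,20],0],[[0,0,0],[2,-3,20],0]])

```text
clock: 6.8
eef_pos: [0.5566, 0.0514, 0.0712]
ee_rot: [[0.94, 0.342, 0.002], [0.342, -0.94, -0.0], [0.002, 0.001, -1.0]]
contact_force: [0.7, -0.0, -3.6]
width: 0.271
```

```bash
python3 - <<'E'
from h import *
s=stt(); cv2.imwrite('pics/w6.png',manip.camera('wrist'))
E
```

```text
t 6.8 p [0.5566 0.0514 0.0712] xang 19.98 z [ 0.002 -0.    -1.   ] F [ 0.72 -0.03 -3.56] T [-0.01 -0.06  0.02] w 0.271
```

View pics/w6.png

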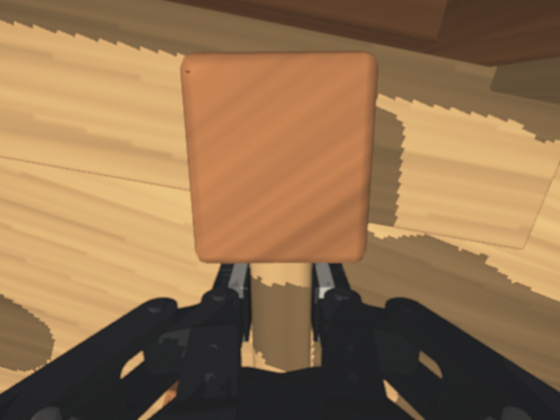

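Request:
step_arm(steps=[[[0,0,0],[-2,1,4],0],[[0,0,0],[-2,1,8],0],[[0,0,0],[-2,1,10],0],[[0,0,0],[-2,1,10],0]])

```text
clock: 7.18
eef_pos: [0.5557, 0.0501, 0.0613]
ee_rot: [[0.94, 0.342, 0.004], [0.342, -0.94, 0.001], [0.004, 0.001, -1.0]]
contact_force: [2.6, 3.0, 1.8]
width: 0.271
```

```bash
python3 - <<'E'
from h import *
s=stt(); cv2.imwrite('pics/w7.png',manip.camera('wrist'));cv2.imwrite('pics/sc7.png',manip.camera('side'))
crop('pics/sc7.png',220,150,380,260,5,'pics/s7.png')
E
```

```text
t 7.18 p [0.5557 0.0501 0.0613] xang 19.98 z [ 0.004  0.001 -1.   ] F [2.61 3.03 1.82] T [ 0.56 -0.62  0.08] w 0.271
```

View pics/s7.png

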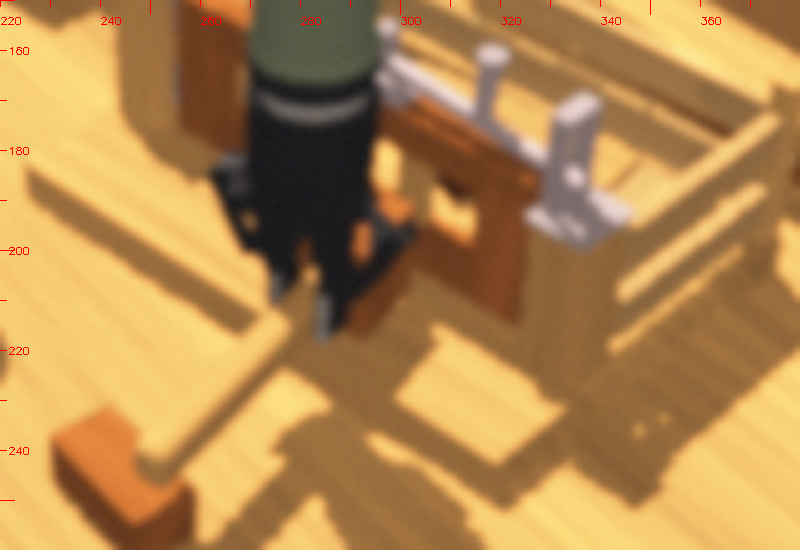

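Request:
step_arm(steps=[[[0,0,0],[0,0,4],0],[[0,0,0],[0,0,7],0],[[0,0,0],[0,0,9],0],[[0,0,0],[0,0,9],0],[[0,0,0],[0,0,9],0]])

```text
clock: 7.7
eef_pos: [0.5544, 0.0495, 0.0528]
ee_rot: [[0.94, 0.342, 0.0], [0.342, -0.94, -0.0], [0.0, 0.0, -1.0]]
contact_force: [-1.9, 3.2, 10.2]
width: 0.271
```

```bash
python3 - <<'E'
from h import *
s=stt(); cv2.imwrite('pics/w8.png',manip.camera('wrist'));cv2.imwrite('pics/sc8.png',manip.camera('side'))
crop('pics/sc8.png',220,150,380,260,5,'pics/s8.png')
E
```

```text
t 7.7 p [0.5544 0.0495 0.0528] xang 19.99 z [ 0. -0. -1.] F [-1.86  3.22 10.19] T [ 0.65 -0.25  0.15] w 0.271
```

View pics/w8.png

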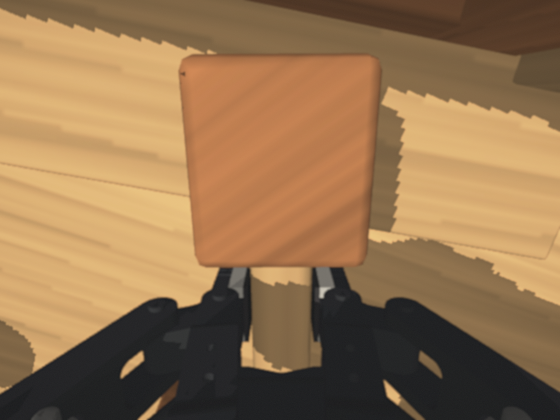

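View pics/s8.png

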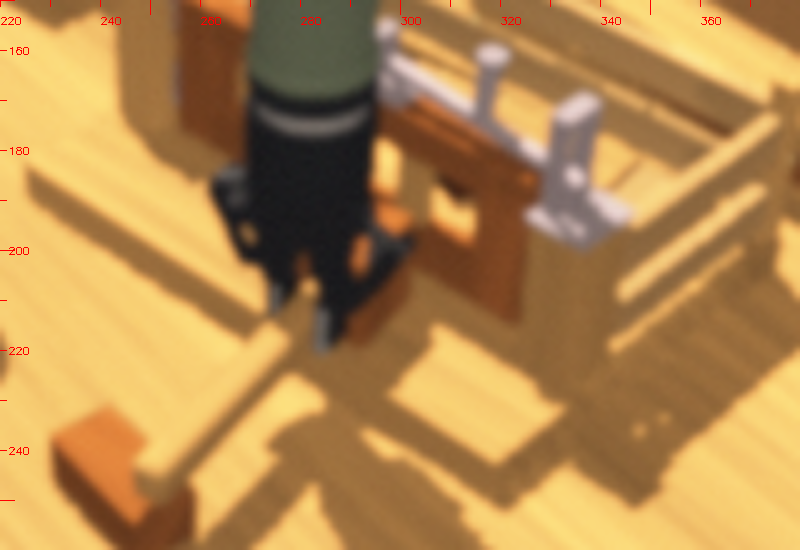

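Request:
step_arm(steps=[[[0,0,0],[0,0,3],0],[[0,0,0],[0,0,5],0],[[0,0,0],[0,0,5],0],[[0,0,0],[0,0,5],0]])

```text
clock: 8.13
eef_pos: [0.5529, 0.049, 0.0497]
ee_rot: [[0.94, 0.342, -0.004], [0.342, -0.94, -0.002], [-0.004, 0.0, -1.0]]
contact_force: [-10.7, 0.5, 24.5]
width: 0.27
```

```bash
python3 - <<'E'
from h import *
s=stt(); go([.38,-.05,.20],8); cv2.imwrite('pics/w9.png',manip.camera('wrist'))
E
```

```text
t 8.13 p [0.5529 0.049  0.0497] xang 20.03 z [-0.004 -0.002 -1.   ] F [-10.69   0.51  24.53] T [0.42 1.21 0.14] w 0.27
turn [0.0007 0.0039 0.2099] shift [-197.    33.8 -149.5]
```

View pics/w9.png

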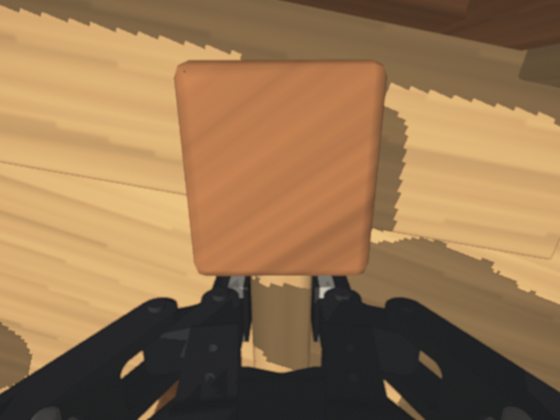

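Request:
step_arm(steps=[[[0,0,0],[0,0,-30],0],[[0,0,0],[0,0,-70],0],[[0,0,0],[0,0,-110],0],[[0,0,0],[0,0,-140],0],[[0,0,0.1],[-60,60,-140],0],[[0,0,0.1],[-60,60,-140],0],[[0,0,0.2],[-120,150,-140],0],[[0,0,0.2],[-120,150,-140],0],[[0,0,0.2],[-120,150,-140],0],[[0,0,0.2],[-160,200,-140],0],[[0,0,0.2],[-160,200,-140],0],[[0,0,0.2],[-160,200,-140],0]])

```text
clock: 9.18
eef_pos: [0.4674, -0.1967, 0.1836]
ee_rot: [[0.99, 0.142, -0.009], [0.142, -0.99, -0.0], [-0.009, -0.001, -1.0]]
contact_force: [0.5, 0.6, -4.0]
width: 0.267
```

```bash
python3 - <<'E'
from h import *
s=stt(); go([.41,-.32,.12],8)
for n in ['scene','side','wrist']: cv2.imwrite(f'pics/{n}10.png',manip.camera(n))
crop('pics/side10.png',220,150,380,260,5,'pics/s10.png')
E
```

```text
t 9.18 p [ 0.4674 -0.1967  0.1836] xang 8.19 z [-0.009 -0.    -1.   ] F [ 0.51  0.63 -4.03] T [ 0.02  0.12 -0.01] w 0.267
turn [-0.0011  0.0091  0.0034] shift [-73.8 113.9  64.2]
```

View pics/s10.png

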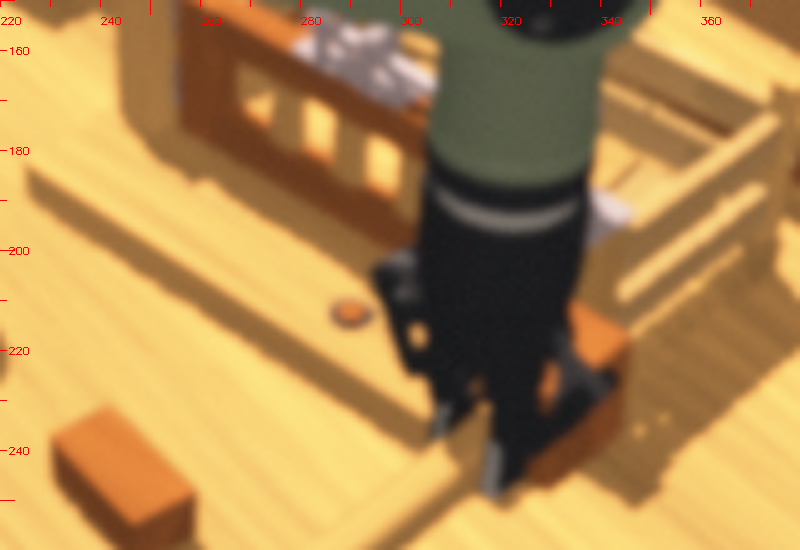

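View pics/wrist10.png

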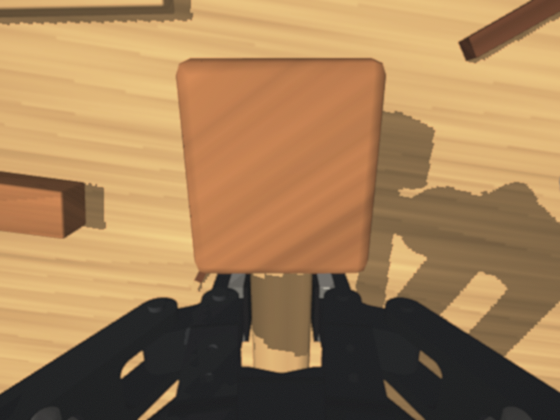

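The peg is fully down: only a flat disc shows at side (290,212). The head has pitched up slightly in the grip. Putting the mallet back where it came from.

Request:
step_arm(steps=[[[0,0.009,0],[-37,57,0],0],[[0,0.009,0],[-37,57,0],0],[[0,0.009,0],[-74,114,30],0],[[0,0.009,0],[-74,114,64],0],[[0,0.009,0],[-74,114,90],0],[[0,0.009,0],[-74,114,120],0],[[0,0.009,0],[-74,114,145],0],[[0,0.009,0],[-74,114,155],0],[[0,0.009,0],[-74,114,157],0],[[0,0.009,0],[-74,114,159],0],[[0,0.009,0],[-74,114,159],0]])

```text
clock: 10.25
eef_pos: [0.4172, -0.317, 0.0289]
ee_rot: [[0.989, 0.15, 0.011], [0.15, -0.989, -0.001], [0.01, 0.002, -1.0]]
contact_force: [0.3, 0.1, -4.1]
width: 0.271
```

```bash
python3 - <<'E'
from h import *
s=stt(); go([.41,-.32,.022],8)
cv2.imwrite(f'pics/side11.png',manip.camera('side'))
crop('pics/side11.png',250,260,390,380,5,'pics/s11.png')
E
```

```text
t 10.25 p [ 0.4172 -0.317   0.0289] xang 8.6 z [ 0.011 -0.001 -1.   ] F [ 0.3   0.06 -4.05] T [-0.03  0.14  0.04] w 0.271
turn [ 0.002  -0.0103  0.0105] shift [-7.6  1.9  6.9]
```

View pics/s11.png

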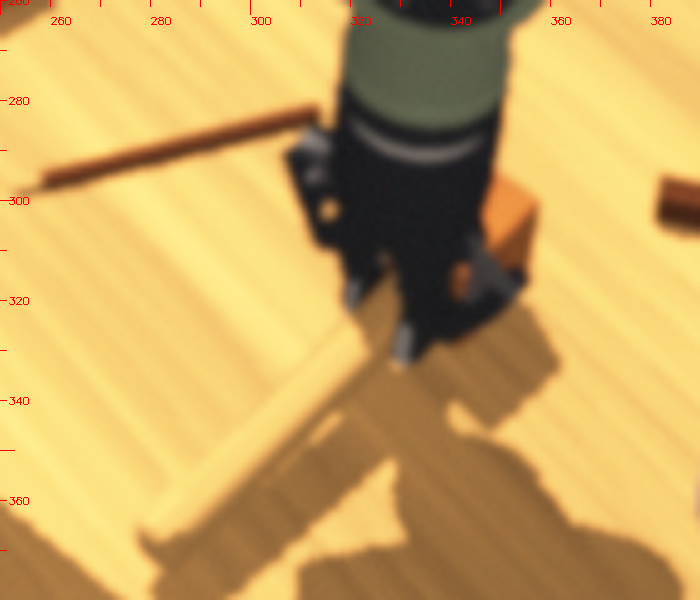

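Request:
step_arm(steps=[[[0,-0.03,0],[0,0,3],0],[[0,-0.04,0],[0,0,5],0],[[0,-0.04,0],[0,0,7],0],[[0,-0.04,0],[0,0,7],0],[[0,-0.04,0],[0,0,7],0]])

```text
clock: 10.72
eef_pos: [0.4161, -0.3167, 0.0211]
ee_rot: [[0.988, 0.148, -0.03], [0.148, -0.989, -0.005], [-0.03, 0.0, -1.0]]
contact_force: [-0.3, -0.1, -5.7]
width: 0.268
```

```bash
python3 - <<'E'
from h import *
s=stt()
E
```

```text
t 10.72 p [ 0.4161 -0.3167  0.0211] xang 8.53 z [-0.03  -0.005 -1.   ] F [-0.34 -0.08 -5.68] T [-0.01  0.12 -0.04] w 0.268
```

Request:
step_arm(steps=[[[0,0,0],[0,0,2],0],[[0,0,0],[0,0,3],0],[[0,0,0],[0,0,3],0],[[0,0,0],[0,0,3],0.35],[[0,0,0],[0,0,3],0.4],[[0,0,0],[0,0,3],0.6],[[0,0,0],[0,0,3],0.9],[[0,0,0],[0,0,3],0.9]])

```text
clock: 11.38
eef_pos: [0.416, -0.3168, 0.0178]
ee_rot: [[0.988, 0.148, -0.03], [0.148, -0.989, -0.005], [-0.031, 0.0, -1.0]]
contact_force: [-0.7, -0.2, 1.1]
width: 0.811
```

```bash
python3 - <<'E'
from h import *
s=stt();cv2.imwrite('pics/w12.png',manip.camera('wrist'));go([.40,-.25,.30],8)
E
```

```text
t 11.38 p [ 0.416  -0.3168  0.0178] xang 8.52 z [-0.03  -0.005 -1.   ] F [-0.69 -0.16  1.08] T [ 0.04 -0.03  0.01] w 0.811
turn [0.0004 0.0307 0.0091] shift [ -14.6  -68.3 -281.9]
```

View pics/w12.png

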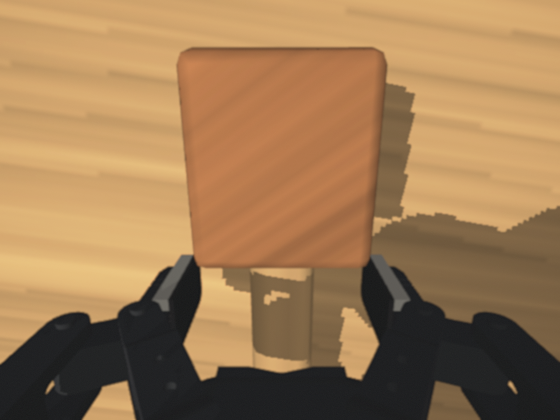

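The mallet is standing on the bench and the fingers are clear of it. Next I'll raise the arm, refine the crib frame, and work out the hover above the knob.

```bash
python3 - <<'E'
from h import *
D=cam('side')
p=onz(D,(290,212.3),.034);print('peg',p)
for a in (8.5,9.5):
    a=np.radians(a);X=np.array([np.cos(a),np.sin(a)]);Y=np.array([-np.sin(a),np.cos(a)])
    o=p[:2]+.062*X+.06*Y;print('crib o',o,'knob in crib',[(np.array([.6709,.0346])-o)@X,(np.array([.6709,.0346])-o)@Y])
go([.42,-.30,.30],60);go([.679,-.015,.30],99)
E
```

```text
peg [0.60391394 0.06633538 0.034     ]
crib o [0.65636436 0.13484051] knob in crib [np.float64(-0.0004405093817512494), np.float64(-0.10128796086184032)]
crib o [0.65516079 0.13574546] knob in crib [np.float64(-0.0011704594642698977), np.float64(-0.10235603375576016)]
turn [-0.0136  0.0288 -0.8984] shift [  -2.2  -15.9 -282.3]
turn [-0.0241  0.0243 -1.579 ] shift [ 296.  -259.3 -291.5]
```

Request:
step_arm(steps=[[[0,0.03,0],[0,0,-40],1],[[0,0.03,0],[0,0,-80],1],[[0,0.03,-0.1],[-3,-10,-120],1],[[-0.014,0.03,-0.9],[-3,-16,-282],1],[[-0.014,0.03,-0.9],[-3,-16,-282],1],[[-0.014,0.03,-0.9],[-3,-16,-282],1],[[-0.014,0.03,-0.9],[-3,-16,-282],1],[[-0.024,0.024,-1.58],[50,-60,-291],1],[[-0.024,0.024,-1.58],[100,-90,-291],1],[[-0.024,0.024,-1.58],[150,-120,-291],1],[[-0.024,0.024,-1.58],[200,-160,-291],1],[[-0.024,0.024,-1.58],[220,-190,-291],1]])

```text
clock: 12.43
eef_pos: [0.5672, -0.1518, 0.3031]
ee_rot: [[0.19, 0.982, 0.0], [0.982, -0.19, -0.0], [-0.0, 0.001, -1.0]]
contact_force: [0.6, -1.3, -0.3]
width: 0.995
```

```bash
python3 - <<'E'
from h import *
stt();go([.679,-.015,.30],99)
E
```

```text
t 12.43 p [ 0.5672 -0.1518  0.3031] xang 79.02 z [ 0. -0. -1.] F [ 0.59 -1.31 -0.28] T [-0.05  0.    0.01] w 0.995
turn [ 5.000e-04  3.000e-04 -3.487e-01] shift [155.6  83.6   3.1]
```

Request:
step_arm(steps=[[[0,0,-0.35],[50,28,2],1],[[0,0,-0.35],[100,56,3],1],[[0,0,-0.35],[145,78,3],1],[[0,0,-0.35],[155,83,3],1],[[0,0,-0.35],[155,83,3],1],[[0,0,-0.35],[155,83,3],1],[[0,0,-0.35],[155,83,3],1],[[0,0,-0.35],[155,83,3],1]])

```text
clock: 13.1
eef_pos: [0.6768, -0.0185, 0.2999]
ee_rot: [[-0.151, 0.989, -0.001], [0.989, 0.151, -0.0], [-0.0, -0.001, -1.0]]
contact_force: [0.4, -0.5, -0.3]
width: 1.0
```

```bash
python3 - <<'E'
from h import *
stt()
for n in ['scene','side','wrist']: cv2.imwrite(f'pics/{n}13.png',manip.camera(n))
E
```

```text
t 13.1 p [ 0.6768 -0.0185  0.2999] xang 98.68 z [-0.001 -0.    -1.   ] F [ 0.45 -0.5  -0.33] T [ 0.01 -0.06  0.06] w 1.0
```

View pics/wrist13.png

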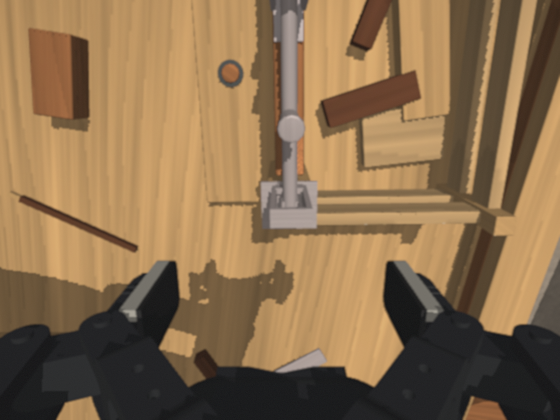

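View pics/side13.png

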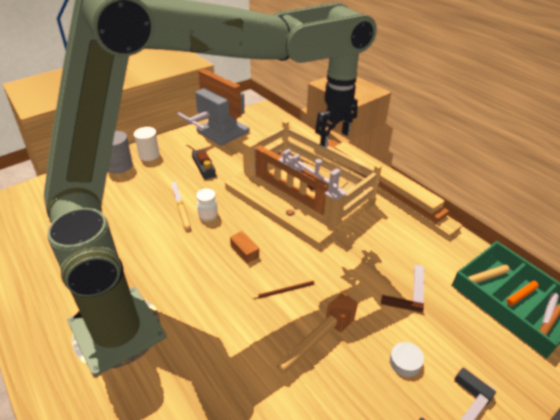

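View pics/scene13.png

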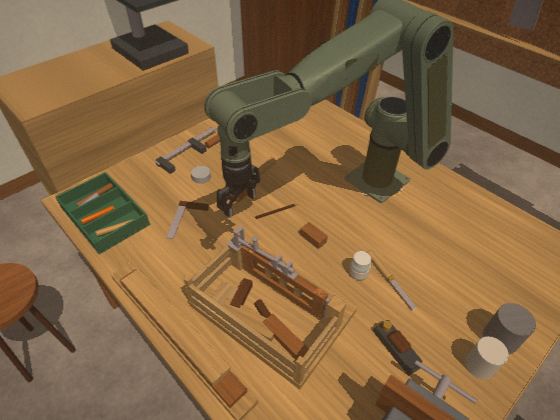

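The mallet stands on the bench at side (315,330). In the wrist view the knob cap is at (291,127), the keeper at (288,203), the peg is flush at (230,72), and the rod runs vertically in the image.

```bash
python3 - <<'E'
from h import *
s=manip.state();W=cam('wrist',s)
im=cv2.imread('pics/wrist13.png');g=cv2.cvtColor(im,cv2.COLOR_BGR2HSV)
k=onz(W,(291,127),.219);print('knob',k)
print('peg',onz(W,(230,72.5),.034))
r1=onz(W,(288.5,30),.170);r0=onz(W,(290.3,175),.166);d=r1-r0;print('rod dir',np.degrees(np.arctan2(d[1],d[0])))
# sill front edge / gate edges
a=onz(W,(209,203),.03);b=onz(W,(193,5),.03);print('sill front ang',np.degrees(np.arctan2(*(b-a)[[1,0]])))
e=onz(W,(275,165),.155);f=onz(W,(276,45),.155);print('gate front',e,f,np.degrees(np.arctan2(*(f-e)[[1,0]])))
D=cam('side');S=cam('scene')
print('knob tri',tri(W,(291,127),D,(316.8,160.3)),tri(W,(291,127),S,(254.8,237.3)))
for a in (98.7,):go([k[0],k[1],.25],a);go([k[0],k[1],.178],a)
E
```

```text
knob [0.67526383 0.03626929 0.219     ]
peg [0.60645204 0.07058314 0.034     ]
rod dir 99.8446408623578
sill front ang 99.68376285301647
gate front [ 0.66948739 -0.00157455  0.155     ] [0.6567111  0.09045286 0.155     ] 97.90392483796306
knob tri (array([0.67405142, 0.03725875, 0.21770419]), np.float64(0.003324534331453083)) (array([0.67476649, 0.03700701, 0.22588319]), np.float64(0.0006198484108193217))
turn [-0.0002 -0.     -0.0013] shift [54.8  6.7 50.5]
turn [-0.0002 -0.     -0.0013] shift [ 54.8   6.7 122.5]
```

Request:
step_arm(steps=[[[0,0,-0.005],[27,4,5],1],[[0,0,-0.005],[54,7,20],1],[[0,0,-0.005],[55,7,50],1],[[0,0,-0.005],[55,7,75],1],[[0,0,-0.005],[55,7,100],1],[[0,0,-0.005],[55,7,115],1],[[0,0,-0.005],[55,7,124],1],[[0,0,-0.005],[55,7,127],1],[[0,0,-0.005],[55,7,127],1]])

```text
clock: 14.0
eef_pos: [0.6758, 0.0375, 0.1729]
ee_rot: [[-0.156, 0.988, -0.001], [0.988, 0.156, 0.0], [0.0, -0.001, -1.0]]
contact_force: [0.4, -0.1, -0.3]
width: 0.998
```

```bash
python3 - <<'E'
from h import *
stt()
for n in ['scene','side','wrist']: cv2.imwrite(f'pics/{n}14.png',manip.camera(n))
crop('pics/side14.png',240,110,380,230,5,'pics/d14.png')
E
```

```text
t 14.0 p [0.6758 0.0375 0.1729] xang 98.99 z [-0.001  0.    -1.   ] F [ 0.41 -0.08 -0.28] T [ 0.    0.   -0.01] w 0.998
```

View pics/wrist14.png

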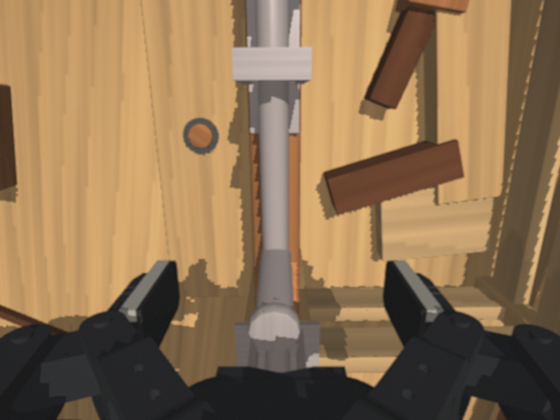

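View pics/d14.png

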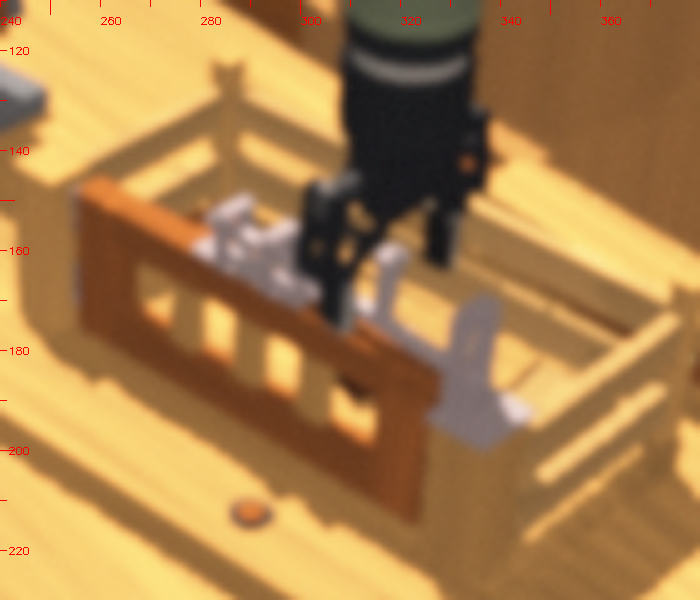

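```bash
python3 - <<'E'
from h import *
s=manip.state();W=cam('wrist',s)
for px in [(274,325),(274,331)]:
    k=onz(W,px,.219);print(k,s['ee_rot'].T@(k-s['eef_pos'])*1000)
E
```

```text
[0.67522705 0.03720023 0.219     ] [ -0.39361985  -1.96581989 -43.7719585 ]
[0.67558658 0.03485834 0.219     ] [ -2.76290928  -1.9780192  -43.77104394]
```

In the wrist view the knob cap, at (274,328), sits between the fingers, 2 mm off centre. Correcting that and closing.

Request:
step_arm(steps=[[[0,0,0],[0,-2,0],0.8],[[0,0,0],[0,-2,0],0.5],[[0,0,0],[0,-2,0],0.3],[[0,0,0],[0,-2,0],0],[[0,0,0],[0,-2,0],0],[[0,0,0],[0,-2,0],0],[[0,0,0],[0,-2,0],0],[[0,0,0],[0,-2,0],0],[[0,0,0],[0,-2,0],0]])

```text
clock: 14.9
eef_pos: [0.6742, 0.038, 0.1732]
ee_rot: [[-0.157, 0.988, -0.0], [0.988, 0.157, 0.0], [0.0, -0.0, -1.0]]
contact_force: [-0.3, 0.7, 0.5]
width: 0.154
```

```bash
python3 - <<'E'
from h import *
stt()
for n in ['wrist']: cv2.imwrite(f'pics/{n}15.png',manip.camera(n))
E
```

```text
t 14.9 p [0.6742 0.038  0.1732] xang 99.05 z [-0.  0. -1.] F [-0.27  0.67  0.51] T [ 0.08 -0.05  0.08] w 0.154
```

View pics/wrist15.png

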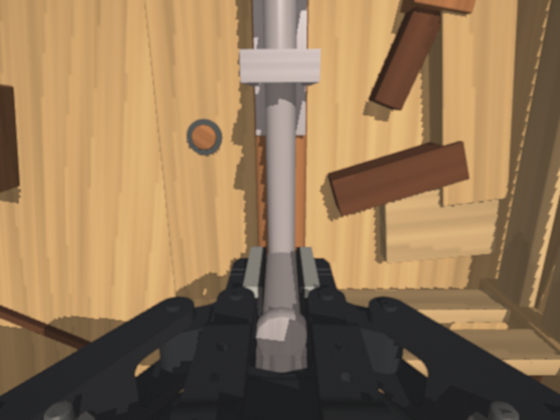

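The stem is gripped at width 0.154, about 13 mm. Lifting about 9.5 mm, with a matching tilt.

Request:
step_arm(steps=[[[0,-0.03,0],[0,0,-2.5],0],[[0,-0.06,0],[0,0,-5],0],[[0,-0.09,0],[0,0,-7.5],0],[[0,-0.11,0],[0,0,-9.5],0],[[0,-0.11,0],[0,0,-9.5],0],[[0,-0.11,0],[0,0,-9.5],0]])

```text
clock: 15.45
eef_pos: [0.6741, 0.0386, 0.1824]
ee_rot: [[-0.157, 0.987, 0.017], [0.982, 0.158, -0.107], [-0.108, -0.0, -0.994]]
contact_force: [0.6, 1.0, 0.5]
width: 0.149
```

```bash
python3 - <<'E'
from h import *
s=stt();print(s['ee_rot'].T@[0,1,0])
for n in ['wrist','side']: cv2.imwrite(f'pics/{n}16.png',manip.camera(n))
crop('pics/side16.png',280,120,380,210,7,'pics/d16.png')
E
```

```text
t 15.45 p [0.6741 0.0386 0.1824] xang 99.07 z [ 0.017 -0.107 -0.994] F [0.55 1.   0.54] T [ 0.35 -0.06  0.01] w 0.149
[ 0.98168017  0.15771488 -0.10691148]
```

View pics/d16.png

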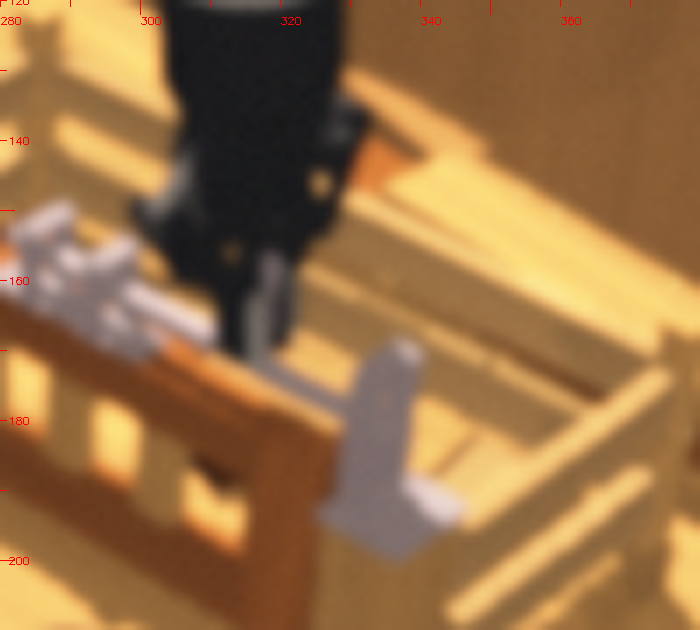

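View pics/wrist16.png

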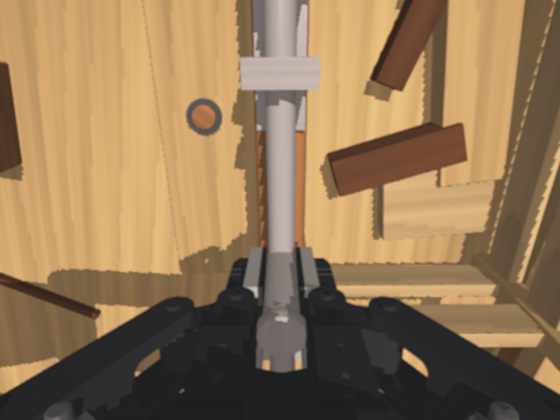

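Request:
step_arm(steps=[[[0,0,0],[3,0,-1.3],0],[[0,0,0],[6,0,-1.6],0],[[0,0,0],[9,0,-2],0],[[0,0,0],[12,0,-2.3],0],[[0,0,0],[15,0,-2.6],0],[[0,0,0],[15,0,-2.6],0]])

```text
clock: 16.05
eef_pos: [0.6712, 0.0539, 0.183]
ee_rot: [[-0.157, 0.987, 0.016], [0.982, 0.158, -0.108], [-0.109, -0.001, -0.994]]
contact_force: [1.2, 0.8, -3.6]
width: 0.151
```

```bash
python3 - <<'E'
from h import *
s=stt()
for n in ['wrist','side']: cv2.imwrite(f'pics/{n}17.png',manip.camera(n))
crop('pics/side17.png',280,120,380,210,7,'pics/d17.png')
E
```

```text
t 16.05 p [0.6712 0.0539 0.183 ] xang 99.09 z [ 0.016 -0.108 -0.994] F [ 1.2   0.82 -3.6 ] T [ 0.06 -0.33 -0.05] w 0.151
```

View pics/wrist17.png

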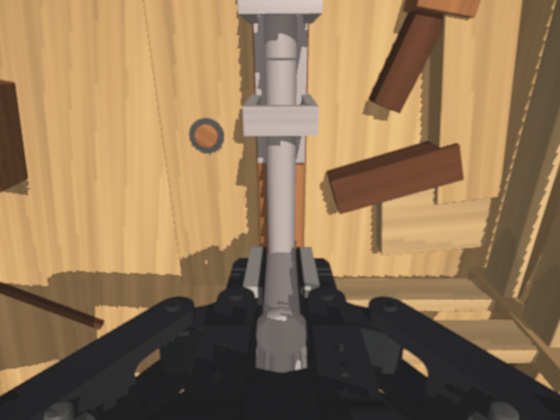

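Request:
step_arm(steps=[[[0,0,0],[3,0,-0.3],0],[[0,0,0],[6,0,-0.6],0],[[0,0,0],[9,0,-0.8],0],[[0,0,0],[12,0,-1.1],0],[[0,0,0],[15,0,-1.4],0],[[0,0,0],[18,0,-1.7],0],[[0,0,0],[21,0,-1.9],0],[[0,0,0],[23,0,-2.1],0],[[0,0,0],[23,0,-2.1],0]])

```text
clock: 16.9
eef_pos: [0.6678, 0.0766, 0.183]
ee_rot: [[-0.157, 0.987, 0.017], [0.982, 0.158, -0.107], [-0.109, -0.001, -0.994]]
contact_force: [0.6, 0.7, -4.4]
width: 0.151
```

```bash
python3 - <<'E'
from h import *
s=stt()
for n in ['wrist','side']: cv2.imwrite(f'pics/{n}18.png',manip.camera(n))
crop('pics/side18.png',280,120,380,210,7,'pics/d18.png')
E
```

```text
t 16.9 p [0.6678 0.0766 0.183 ] xang 99.09 z [ 0.017 -0.107 -0.994] F [ 0.65  0.66 -4.37] T [ 0.03 -0.11  0.01] w 0.151
```

View pics/wrist18.png

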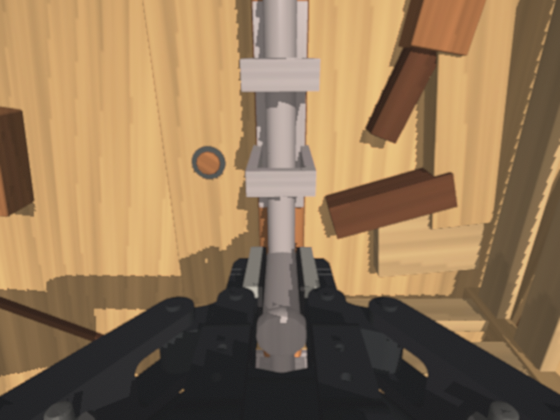

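View pics/d18.png

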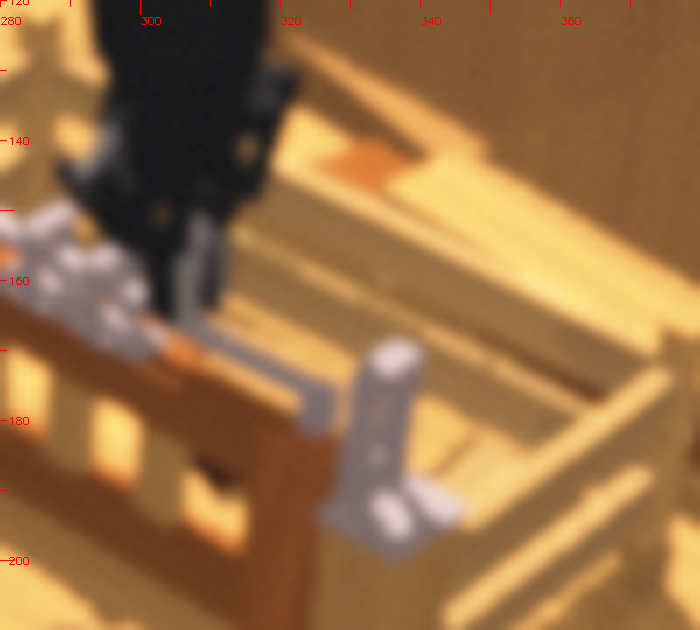

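The bolt is out: the nose is at side (324,177), over the stile and clear of the keeper at (336,180). Drawing about 9 mm further for margin.

Request:
step_arm(steps=[[[0,0,0],[3,0,-0.2],0],[[0,0,0],[6,0,-0.3],0],[[0,0,0],[9,0,-0.5],0],[[0,0,0],[9,0,-0.5],0],[[0,0,0],[9,0,-0.5],0]])

```text
clock: 17.42
eef_pos: [0.6666, 0.0854, 0.1828]
ee_rot: [[-0.157, 0.987, 0.017], [0.982, 0.158, -0.107], [-0.108, -0.0, -0.994]]
contact_force: [-0.0, 0.8, -3.3]
width: 0.151
```

```bash
python3 - <<'E'
from h import *
s=stt();P=s['eef_pos'];R=s['ee_rot']
# crib frame
a=np.radians(9);X=np.array([np.cos(a),np.sin(a)]);Y=np.array([-np.sin(a),np.cos(a)])
k=np.array([.6742,.038]);o=k+.102*Y   # knob closed at crib (0,-.102)
H=o+.155*Y;print('hinge',H,'radius',np.linalg.norm(P[:2]-H),(P[:2]-H)@X)
for th in (.05,.1,.15,.2,.25,.3,.35,.4,.44):
    # clockwise seen from above => rotate by -th about world z
    c,sn=np.cos(-th),np.sin(-th);Q=np.array([[c,-sn],[sn,c]])
    p=np.r_[H+Q@(P[:2]-H),P[2]]
    d=R.T@(p-P)*1000
    Rw=Rn.from_rotvec([0,0,-th]).as_matrix()@R
    print(th,Rn.from_matrix(R.T@Rw).as_rotvec().round(3),d.round(1),p.round(3))
E
```

```text
t 17.42 p [0.6666 0.0854 0.1828] xang 99.07 z [ 0.017 -0.107 -0.994] F [-0.05  0.78 -3.25] T [0.21 0.05 0.02] w 0.151
hinge [0.63399634 0.2918359 ] radius 0.20897800120395943 -0.0001356650126936706
0.05 [0.005 0.    0.05 ] [  0.3 -10.4  -0. ] [0.656 0.084 0.183]
0.1 [0.011 0.    0.099] [  1.1 -20.9  -0.1] [0.646 0.083 0.183]
0.15 [0.016 0.    0.149] [  2.4 -31.2  -0.3] [0.635 0.083 0.183]
0.2 [0.022 0.    0.199] [  4.2 -41.5  -0.5] [0.625 0.083 0.183]
0.25 [0.027 0.    0.249] [  6.6 -51.7  -0.7] [0.614 0.084 0.183]
0.3 [0.033 0.    0.298] [  9.4 -61.7  -1. ] [0.604 0.085 0.183]
0.35 [0.038 0.    0.348] [ 12.7 -71.6  -1.4] [0.594 0.087 0.183]
0.4 [0.043 0.    0.398] [ 16.6 -81.3  -1.8] [0.584 0.089 0.183]
0.44 [0.048 0.    0.437] [ 20.  -89.   -2.2] [0.576 0.091 0.183]
```

Request:
step_arm(steps=[[[0.003,0,0.025],[0.1,-5.2,0],0],[[0.005,0,0.05],[0.3,-10.4,0],0],[[0.008,0,0.075],[0.7,-15.6,0],0],[[0.011,0,0.1],[1.1,-20.9,-0.1],0],[[0.014,0,0.125],[1.7,-26,-0.2],0],[[0.016,0,0.15],[2.4,-31.2,-0.3],0],[[0.016,0,0.15],[2.4,-31.2,-0.3],0]])

```text
clock: 18.0
eef_pos: [0.6345, 0.0822, 0.1828]
ee_rot: [[-0.006, 1.0, 0.001], [0.994, 0.006, -0.109], [-0.109, -0.0, -0.994]]
contact_force: [0.9, 0.9, -2.9]
width: 0.153
```

```bash
python3 - <<'E'
from h import *
s=stt()
for n in ['wrist','side']: cv2.imwrite(f'pics/{n}19.png',manip.camera(n))
crop('pics/side19.png',240,110,380,230,5,'pics/d19.png')
E
```

```text
t 18.0 p [0.6345 0.0822 0.1828] xang 90.32 z [ 0.001 -0.109 -0.994] F [ 0.92  0.86 -2.91] T [ 0.17 -0.27 -0.01] w 0.153
```

View pics/d19.png

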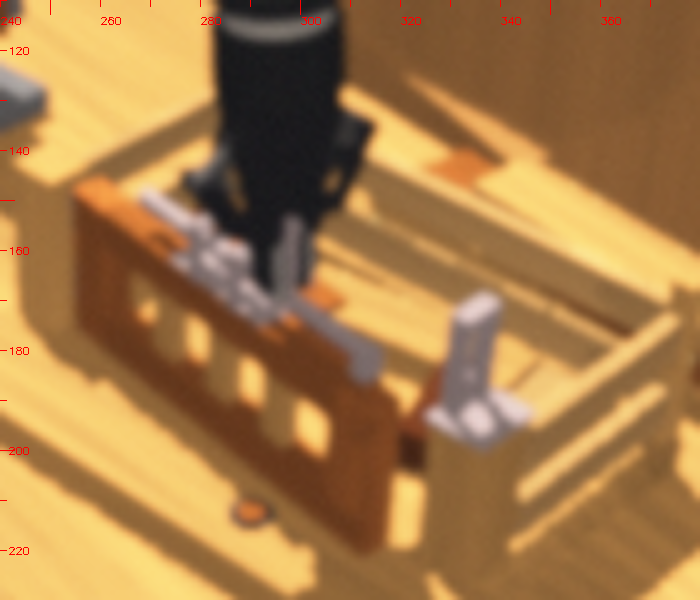

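View pics/wrist19.png

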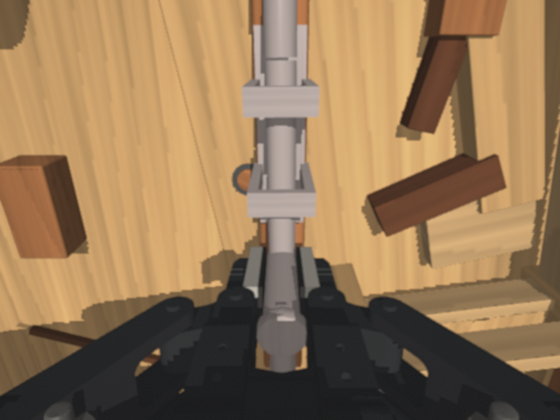

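The gate is opening: its free stile is at side (318,200), away from the post. Continuing to about 0.41 rad.

```bash
python3 - <<'E'
from h import *
s=stt();P=s['eef_pos'];R=s['ee_rot'];H=np.array([.634,.2918]);print(np.linalg.norm(P[:2]-H))
for th in np.arange(.03,.28,.03):
    c,sn=np.cos(-th),np.sin(-th);Q=np.array([[c,-sn],[sn,c]])
    p=np.r_[H+Q@(P[:2]-H),P[2]];d=R.T@(p-P)*1000
    print(round(th,2),Rn.from_matrix(R.T@Rn.from_rotvec([0,0,-th]).as_matrix()@R).as_rotvec().round(3),d.round(1))
E
```

```text
t 18.1 p [0.6354 0.0823 0.1828] xang 90.4 z [ 0.002 -0.109 -0.994] F [ 1.77  1.54 -2.64] T [ 0.19 -0.13  0.07] w 0.153
0.20953345358772543
0.03 [ 0.003 -0.     0.03 ] [ 0.1 -6.3 -0. ]
0.06 [ 0.007 -0.     0.06 ] [  0.4 -12.6  -0.1]
0.09 [ 0.01  -0.     0.089] [  0.9 -18.8  -0.1]
0.12 [ 0.013 -0.     0.119] [  1.5 -25.1  -0.2]
0.15 [ 0.016 -0.     0.149] [  2.4 -31.3  -0.3]
0.18 [ 0.02  -0.     0.179] [  3.4 -37.5  -0.4]
0.21 [ 0.023 -0.     0.209] [  4.6 -43.7  -0.5]
0.24 [ 0.026 -0.     0.239] [  6.  -49.8  -0.7]
0.27 [ 0.029 -0.     0.268] [  7.6 -55.9  -0.9]
```

Request:
step_arm(steps=[[[0.003,0,0.03],[0.1,-6.3,0],0],[[0.007,0,0.06],[0.4,-12.6,0],0],[[0.01,0,0.09],[0.9,-18.8,0],0],[[0.013,0,0.12],[1.5,-25.1,-0.2],0],[[0.016,0,0.15],[2.4,-31.3,-0.3],0],[[0.02,0,0.18],[3.4,-37.5,-0.4],0],[[0.023,0,0.21],[4.6,-43.7,-0.5],0],[[0.026,0,0.24],[6,-49.8,-0.7],0],[[0.029,0,0.27],[7.6,-55.9,-0.9],0],[[0.029,0,0.27],[7.6,-55.9,-0.9],0],[[0.029,0,0.27],[7.6,-55.9,-0.9],0],[[0.029,0,0.27],[7.6,-55.9,-0.9],0]])

```text
clock: 19.1
eef_pos: [0.58, 0.0889, 0.183]
ee_rot: [[0.259, 0.965, -0.027], [0.959, -0.261, -0.106], [-0.11, 0.002, -0.994]]
contact_force: [0.4, -1.7, -2.2]
width: 0.15
```

Request:
step_arm(steps=[[[0,0,0],[0,0,0],0],[[0,0,0],[0,0,0],0],[[0,0,0],[0,0,0],0],[[0,0,0],[0,0,0],0],[[0,0,0],[0,0,0],0],[[0,0,0],[0,0,0],0]])

```text
clock: 19.6
eef_pos: [0.5797, 0.0894, 0.1828]
ee_rot: [[0.26, 0.965, -0.027], [0.959, -0.261, -0.106], [-0.109, 0.001, -0.994]]
contact_force: [2.1, -1.9, -1.6]
width: 0.153
```

```bash
python3 - <<'E'
from h import *
s=stt();print(s['qvel'].round(2),s['joints'].round(1))
for n in ['wrist','side','scene']: cv2.imwrite(f'pics/{n}20.png',manip.camera(n))
crop('pics/side20.png',240,110,380,230,5,'pics/d20.png')
P=s['eef_pos'];H=np.array([.634,.2918]);v=P[:2]-H;print('r',np.linalg.norm(v),'th',np.arctan2(v[0],-v[1])*-1+np.radians(9))
stt()
E
```

```text
t 19.6 p [0.5797 0.0894 0.1828] xang 74.84 z [-0.027 -0.106 -0.994] F [ 2.06 -1.9  -1.64] T [-0.23 -0.3   0.08] w 0.153
[-0.12 -0.02  0.1   0.01  0.02 -0.06] [ 3.5 17.4 87.5 -6.1 77.1 20.2]
r 0.20956999580043176 th 0.41912677431287737
t 19.75 p [0.5796 0.0894 0.1828] xang 74.84 z [-0.027 -0.106 -0.994] F [ 2.25 -1.75 -2.29] T [-0.23 -0.37  0.03] w 0.153
```

View pics/d20.png

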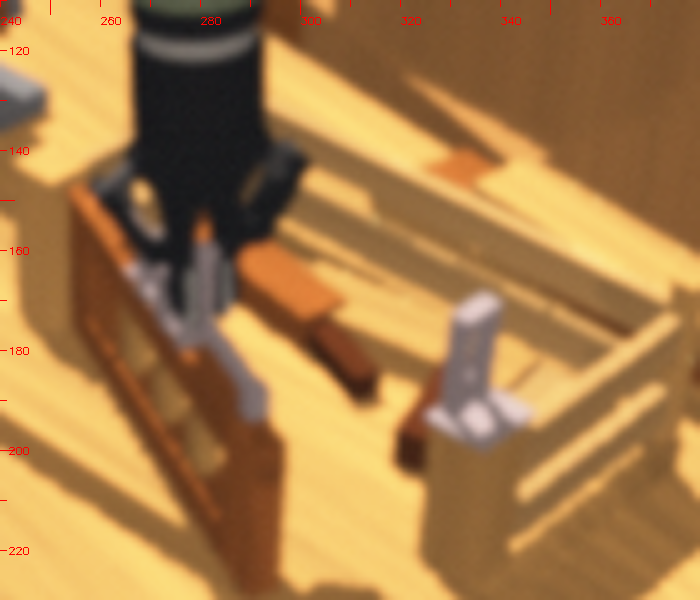

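View pics/scene20.png

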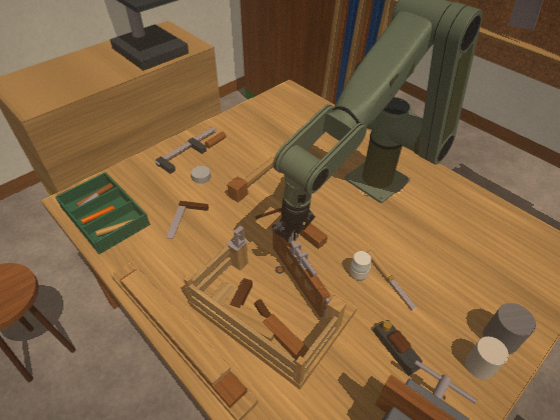

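View pics/wrist20.png

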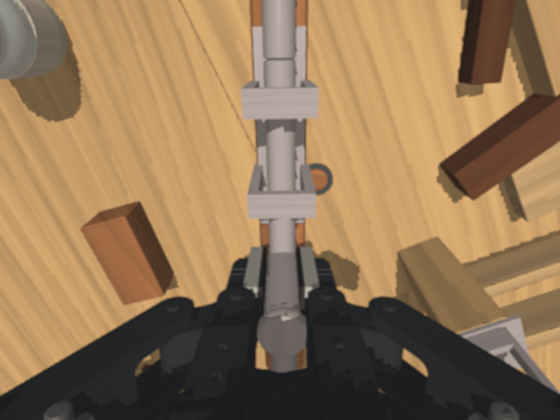

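The gate is held still at about 0.42 rad. The stem is gripped, the bolt is drawn with its nose at side (291,192), the peg is flush, and the mallet stands alone at scene (238,188). Handing in.

```bash
python3 - <<'E'
from h import *
print(manip.finish_job());stt()
E
```

```text
the job is handed in; nothing more can be done
None
the job is handed in; nothing more can be done
```

The job is handed in at about 19.8 s of the 64 s allowed. My checks found no failure, but the hand-in reported no verdict.

- **Peg:** I drove it down with the mallet head only, ending at about 29 N of push. The pictures then showed it as a flat disc on the sill.
- **Mallet:** It went back on the bench within about 1 cm of where it started and was let go. It was standing upright and clear of the gate in the last view. It had pitched up slightly in the grip while I pressed the peg, so I corrected for that when setting it down.
- **Bolt:** I gripped the knob's stem, lifted it about 9 mm and drew it about 47 mm by the tool's travel. The pictures show the nose out of the keeper and over the gate's stile, and it did not catch on the way out.
- **Gate:** I swung it to about 0.42 rad, worked out from the tool's position about the hinge. The fingers still hold the stem (opening 0.153) at about 2 to 3 N and steady.
- **Other things on the bench:** I planned no contact with them, and they looked unmoved in the last pictures. I did not measure their positions again.

The camera estimates of the knob and the peg disagreed by 3 to 5 mm between views, and I corrected the knob by 2 mm before gripping. I judged the peg depth and bolt travel from the pictures and the tool's position, since the joint values could not be read directly.

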